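# Put the mixed-up lids back on their own pots

## Task

After the washing-up the wooden lids of the three stoneware pots were left on the wrong pots: put every lid on the pot whose size it fits, so that it is seated level with its plug inside the mouth. The small lid lies half across the big one; lift it off cleanly without dragging the big lid along; the empty chopping board is free for setting a lid down on the way. Lay the lids down gently, without letting them drop, and leave the pots and the things standing round them where they are.

Things in the scene. Friction and masses are not known exactly. Their poses are not given: they have to be found in the camera images.
- pot_small: the small pot: round open white stoneware pot with two loop ears, outer diameter 110 mm, height 70 mm, wall 7 mm (mouth 96 mm across); the ears stand 33 mm out on either side, along its own x axis. Loose, heavy. Origin: centre of its underside; z up.
- pot_medium: the medium pot: round open white stoneware pot with two loop ears, outer diameter 145 mm, height 85 mm, wall 7 mm (mouth 131 mm across); the ears stand 33 mm out on either side, along its own x axis. Loose, heavy. Origin: centre of its underside; z up.
- pot_large: the large pot: round open white stoneware pot with two loop ears, outer diameter 185 mm, height 100 mm, wall 7 mm (mouth 171 mm across); the ears stand 33 mm out on either side, along its own x axis. Loose, heavy. Origin: centre of its underside; z up.
- lid_small: the small flat round wooden lid, 110 mm across, for the small pot. Tapered plug 14 mm high (78 mm across at the foot, 90 at its top), disc 10 mm thick, upright knob 25-29 mm across, 34 mm high (24 to 58 mm above the origin), to grip from above. Origin: centre of the plug's underside. Seated, the origin is 14 mm below the rim. Starts flat on top of the large lid, 76 mm off centre towards +y.
- lid_medium: the medium flat round wooden lid, 145 mm across, for the medium pot. Tapered plug 14 mm high (113 mm across at the foot, 125 at its top), disc 10 mm thick, upright knob 25-29 mm across, 34 mm high (24 to 58 mm above the origin), to grip from above. Origin: centre of the plug's underside. Seated, the origin is 14 mm below the rim. Starts on the small pot, its plug standing on the rim.
- lid_large: the large flat round wooden lid, 185 mm across, for the large pot. Tapered plug 14 mm high (153 mm across at the foot, 165 at its top), disc 10 mm thick, upright knob 25-29 mm across, 34 mm high (24 to 58 mm above the origin), to grip from above. Origin: centre of the plug's underside. Seated, the origin is 14 mm below the rim. Starts on the medium pot, its plug standing on the rim.
- board: empty dark wooden chopping board lying fixed on the worktop, 150 x 200 x 14 mm (along its x, y, z), free for setting a lid down on the way. Origin: centre of its underside; z up.
- salt: bystander: salt shaker, clear with grey cap, 44 mm across, 90 mm high. Origin: centre of its underside.
- spice: bystander: spice jar with a screw cap, 45 mm across, 106 mm high. Origin: centre of its underside.
- tumbler: bystander: clear drinking glass, 84 mm across, 89 mm high. Origin: centre of its underside.
There are look-alikes about, which are no part of the job. What is shaped like the lid_small but blue, purple or turquoise is not meant.

How it is judged:
By the outcome, as a careful person would: the job done as asked, in the order asked, and still so for the second after the job is handed in, with the robot touching nothing.
It also fails if it takes over 106 s, if anything falls off the work surface, if the arm or the gripper's body presses on something with over 40 N, if the wrist force passes 120 N, or if a joint passes its speed limit or range.

## Robot

A 6-joint arm with a two-finger parallel gripper is mounted at the origin on the work surface; the furniture and walls round the work are solid. World frame = base frame: x ahead of the robot, y to its left, z up, the work surface at z = 0. Lengths are in m, angles in rad, forces in N, time in s.
With the tool pointing down it reaches from about 0.25 to 0.725 m from the base axis. Payload 9.7 kg.
Tool frame: the origin (TCP) lies where the fingers leave the gripper's body, on its centre line; the fingertips stand tcp_to_tips ahead of it and the grasp point (between the pads) lies 54 mm ahead of it (tcp_to_tips is the distance from the TCP to the fingertips, in m); z points along the fingers, y is the line along which they close (so a half turn about z gives the same grasp; the last joint's range is limited). The gripper opens to 85 mm and grips with 20 to 120 N. Pads are 22 mm wide; open, the fingers measure 114 mm over their backs; the gripper's body (76 mm by 85 mm) begins 54 mm behind the grasp point. The pads swing forward as they close: fully open they stand 13 mm farther back than shut.
Start: joints at [-1.218, 0.087, 0.176, 1.66, 0, 1.571], TCP at [0.19, -0.516, 0.304] pointing down, gripper open.
Joint ranges: [-3.13, 3.13], [-0.85, 1.81], [-1.15, 1.24], [-2.2, 2.28], [-1.44, 1.52], [-3.14, 3.14]. Speed limits (rad/s): [2.22, 2.22, 2.57, 3.14, 3.14, 3.14].

## Interface

Orientations are given as [roll, pitch, yaw] about the fixed x, y, z axes, in that order (R = Rz(yaw) Ry(pitch) Rx(roll)).
In Python, from plant import observe, read_camera, finish_job, recognise, spot_point, tcp_to_tips gives the robot as it stands.
- The arm moves only by the shell command python3 -m pendant 'ROWS'. ROWS is JSON, a list that holds one entry, the list of rows, each a list of 7 numbers: the shift along the tool's x, y, z in m, then the turn, a rotation vector about the tool's x, y, z in rad, then the finger opening in m, from 0 to 0.0854. In form: [[[x, y, z, wx, wy, wz, gripper], ...]]. A call has 1 to 8 rows; each row is the pose to reach, as a shift and turn from the pose commanded when the call began, along the tool's axes at that moment; what a row does not reach only later rows make up. A row lasts 1/10 s, in which the tool goes at most 50 mm and 8.59 degrees, less where a joint would pass 70% of its speed; a pose out of reach is approached as far as the arm can. A call with a gripper value outside its range is refused whole. The fingers move at their own pace and stop on an object; the grip force is fixed at half the most. Time passes only in rows, so rows that repeat a pose let the fingers close. It gives the time, the measured TCP pose, the force, the opening and the grip force at its end, in the units of the state.
- observe(): the state, without advancing time (a new reading comes with each control period).
- read_camera(name): name is "side" or "top"; returns a dict with "color" (420x560x3 uint8, red, green, blue), "intrinsics" (3x3 intrinsics, pixels), "k1" (the pictures are not rectified: a ray, as slopes to the right and down, at radius r is drawn at 1 + k1 r^2 times it, then the intrinsics apply), "world_to_cam" (4x4, takes a point from world to camera coordinates). Camera axes: x right, y up, looking along -z (the intrinsics and any distortion apply to the point x, -y, -z); pixel columns grow to the right and rows downward; lengths in m; the calibration is good to about 2 mm. A picture is of the moment at which its call begins. There is no depth.
- finish_job(): hands the job in; it is judged then, once.
Trained networks look in a picture, given as the dict that the camera call returned (one of the last four; its "shot" number tells which), for a name from the list of things; names that differ only in an ending like _2 or _b are one class to them, and where a whole thing is asked for, a point or a joint stands for the part that bears it (a point fixed in the world has none). Each returns a list of dicts, best first, with "score" (0 to 1); they miss things now and then, are a little off and sometimes report something else, mostly with a low value. They report only what shows in the picture. A call takes as long as a camera call. They do not tell look-alikes from the thing itself.
- recognise(picture, query): "extent" ([centre column, centre row, width, height] in pixels, round what is visible of it).
- spot_point(picture, query): "centre" ([column, row] in pixels: a listed point, or the origin of a listed thing).
The state is a dict: "clock": time; "qpos": joint angles; "joint_velocities": joint speeds; "tau": joint torques, N m; "ee_pos": TCP position; "tool_rot": TCP orientation; "contact_force": force on the tool from outside, world axes, zero at the start; "wrist_torque": the same for the moment, N m; "width": opening from 0.0 (shut) to 1.0 (fully open); "finger_force": force on a finger pad.
Only numpy, scipy, OpenCV 4.12 (cv2) and the standard library are available. Lean on these libraries where they do the work, as an engineer would, in place of code of your own. Each camera call takes 0.05 s, during which the arm holds its last target. There are 200 camera calls.

## Working session

There is one attempt and no reset: what is moved stays moved. The work goes in short steps, Python scripts to look and compute and a shell command to move; the robot and the scene stay as the last step left them, time stands still between calls to the robot, and variables do not carry over. Pictures are saved under pics/ and viewed, at most 14 in all, crops included, and the job is handed in when it is done.

```bash
ls; mkdir -p pics; cat > h.py <<'E'
import numpy as np, cv2
from scipy.optimize import least_squares
from plant import *
def ray(p,uv):
    K=np.array(p["intrinsics"]);W=np.array(p["world_to_cam"]);k=p["k1"]
    d=np.array([(uv[0]-K[0,2])/K[0,0],(uv[1]-K[1,2])/K[1,1]]);s=d.copy()
    for _ in range(30): s=d/(1+k*(s@s))
    R=W[:3,:3]; v=R.T@np.array([s[0],-s[1],-1]); return -R.T@W[:3,3], v/np.linalg.norm(v)
def proj(p,X):
    K=np.array(p["intrinsics"]);W=np.array(p["world_to_cam"]);c=W[:3,:3]@np.array(X)+W[:3,3]
    s=np.array([c[0],-c[1]])/-c[2]; s=s*(1+p["k1"]*(s@s)); return K[:2,:2]@s+K[:2,2]
def atz(p,uv,z):
    o,v=ray(p,uv); return o+v*(z-o[2])/v[2]
def tri(pa,a,pb,b):
    o1,v1=ray(pa,a);o2,v2=ray(pb,b)
    t=np.linalg.lstsq(np.c_[v1,-v2],o2-o1,rcond=None)[0]
    A=o1+t[0]*v1;B=o2+t[1]*v2; return (A+B)/2,np.linalg.norm(A-B)
def save(p,n): cv2.imwrite(f"pics/{n}.png",p["color"][:,:,::-1])
E
cat > s.py <<'E'
from h import *
np.set_printoptions(precision=4,suppress=True)
P={n:read_camera(n) for n in("top","side")}
for n in P: save(P[n],n+"0"); print(n,np.array(P[n]["world_to_cam"]).round(3).tolist(),P[n]["intrinsics"],P[n]["k1"])
print(tcp_to_tips); print(observe())
for q in "pot_small pot_medium pot_large lid_small lid_medium lid_large board salt spice tumbler".split():
    r={}
    for n in P:
        r[n]=spot_point(P[n],q); e=recognise(P[n],q)
        print(q,n,[(np.round(x["centre"],1).tolist(),round(x["score"],2)) for x in r[n][:4]],[(np.round(x["extent"],0).tolist(),round(x["score"],2)) for x in e[:4]])
    for a in r["top"][:3]:
        for b in r["side"][:3]:
            X,d=tri(P["top"],a["centre"],P["side"],b["centre"])
            if d<.015: print("   ",X,round(d,4))
E
python3 s.py
```

```text
pics
top [[0.021, -1.0, -0.013, 0.165], [0.99, 0.019, 0.14, -0.53], [-0.139, -0.016, 0.99, -1.479], [0.0, 0.0, 0.0, 1.0]] [[423.378    0.     276.8836]
 [  0.     423.378  208.6727]
 [  0.       0.       1.    ]] -0.026117340280371847
side [[-0.949, -0.313, 0.017, 0.536], [0.142, -0.381, 0.913, -0.084], [-0.28, 0.87, 0.407, -1.44], [0.0, 0.0, 0.0, 1.0]] [[437.4409   0.     283.957 ]
 [  0.     437.4409 210.3561]
 [  0.       0.       1.    ]] -0.06096922772121675
0.0726
{'clock': 0.1, 'qpos': array([-1.218 ,  0.0874,  0.1752,  1.6598,  0.    ,  1.5708]), 'joint_velocities': array([-0.0006, -0.0019,  0.    ,  0.0008, -0.001 , -0.0005]), 'tau': array([  0.0017, -52.1562,  46.5653,   0.016 ,   0.    ,  -0.    ]), 'ee_pos': array([ 0.19  , -0.516 ,  0.3032]), 'tool_rot': array([-3.1404, -0.    ,  0.3528]), 'contact_force': array([-0.1544, -0.1398,  0.4806]), 'wrist_torque': array([-0.0042,  0.0111,  0.0058]), 'finger_force': 0.0, 'width': 0.9970605093464717}
pot_small top [] []
pot_small side [([261.5, 211.3], 0.79), ([308.5, 225.2], 0.52)] [([263.0, 205.0, 49.0, 15.0], 0.81)]
pot_medium
[... 1362 characters left out ...]
6
salt top [([296.9, 235.4], 0.67)] [([242.0, 244.0, 20.0, 9.0], 0.65), ([298.0, 235.0, 17.0, 9.0], 0.43)]
salt side [([310.7, 228.1], 0.55), ([270.3, 227.3], 0.34)] [([312.0, 216.0, 13.0, 24.0], 0.49)]
    [0.4353 0.1014 0.0009] 0.0011
spice top [([365.5, 171.5], 0.62)] [([369.0, 171.0, 16.0, 17.0], 0.78), ([313.0, 181.0, 43.0, 42.0], 0.58)]
spice side [([270.4, 194.5], 0.74)] [([269.0, 176.0, 11.0, 18.0], 0.71)]
    [ 0.6755 -0.1522 -0.0061] 0.0067
tumbler top [([264.5, 154.1], 0.94)] [([264.0, 151.0, 22.0, 29.0], 0.69)]
tumbler side [([209.6, 229.9], 0.62), ([263.4, 195.5], 0.46)] [([212.0, 218.0, 26.0, 37.0], 0.98), ([272.0, 247.0, 72.0, 36.0], 0.56)]
    [ 0.7429  0.2288 -0.0008] 0.0111
```

```bash
python3 -c "
import cv2
a=cv2.imread('pics/top0.png')[110:320,100:480]; cv2.imwrite('pics/top0z.png',cv2.resize(a,(760,420),interpolation=cv2.INTER_CUBIC))
a=cv2.imread('pics/side0.png')[140:380,160:420]; cv2.imwrite('pics/side0z.png',cv2.resize(a,(650,600),interpolation=cv2.INTER_CUBIC))"
```

```text
(no output)
```

View pics/top0z.png

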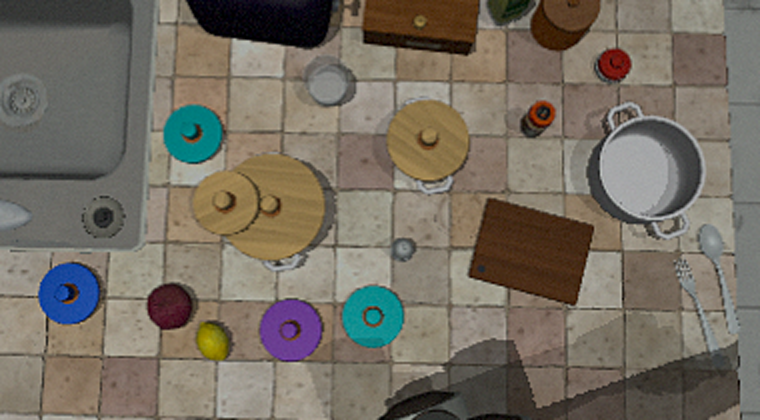

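View pics/side0z.png

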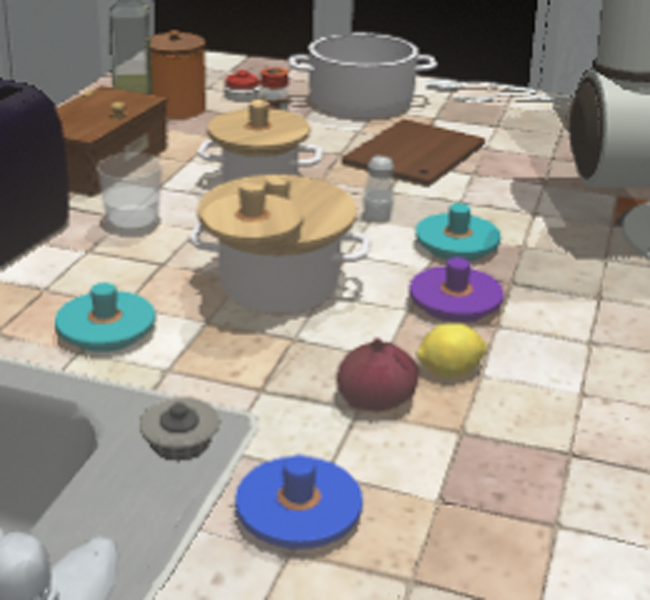

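The pictures show the small lid (top, about 213,210 full frame) across the big lid on the medium pot. The medium lid is at about (314,178), the empty large pot at about (425,194) and the board at about (365,236). Blue, purple and turquoise look-alikes lie around. Next I fit disc and knob silhouettes to both views.

```bash
cat > fit.py <<'E'
from h import *
from scipy.optimize import minimize
a=np.linspace(0,2*np.pi,60,endpoint=False); C=np.c_[np.cos(a),np.sin(a)]
S=4
def hull(p,parts,m,box):
    x0,y0=box[:2]
    for (x,y,z0,z1,r0,r1) in parts:
        pts=np.array([proj(p,[x+r*c[0],y+r*c[1],z]) for z,r in((z0,r0),(z1,r1)) for c in C])
        h=cv2.convexHull(((pts-[x0,y0]+.5)*S*16).astype(np.float32)).astype(np.int32)
        cv2.fillConvexPoly(m,h,1,shift=4)
def lidparts(x,y,z,R): return [(x,y,z+.014,z+.024,R,R),(x,y,z+.024,z+.058,.0125,.0145)]
def woodmask(p):
    h=cv2.cvtColor(p["color"],cv2.COLOR_RGB2HSV).astype(int)
    return ((h[...,0]>12)&(h[...,0]<26)&(h[...,1]>80)&(h[...,2]>70)).astype(np.float32)
def fit(P,make,x0,masks,boxes,dz=None):
    def cost(v):
        s=0
        for n in P:
            b=boxes[n]; m=np.zeros(((b[3]-b[1])*S,(b[2]-b[0])*S),np.uint8); hull(P[n],make(v),m,b)
            r=cv2.resize(m.astype(np.float32),None,fx=1/S,fy=1/S,interpolation=cv2.INTER_AREA)
            s+=np.abs(r-masks[n][b[1]:b[3],b[0]:b[2]]).sum()
        return s
    x0=np.array(x0,float); sim=np.vstack([x0]+[x0+.012*e for e in np.eye(len(x0))])
    o=minimize(cost,x0,method="Nelder-Mead",options=dict(initial_simplex=sim,xatol=1e-4,fatol=.1,maxiter=400))
    return o.x,o.fun
E
cat > s2.py <<'E'
from fit import *
np.set_printoptions(precision=4,suppress=True)
P={n:read_camera(n) for n in("top","side")}
M={n:woodmask(P[n]) for n in P}
for n in P: print(n, M[n].sum())
X=atz(P["top"],(212,211),.13);Y=atz(P["top"],(238,213),.109)
f2=lambda v: lidparts(*v[:3],.055)+lidparts(*v[3:],.0925)
x,c=fit(P,f2,[X[0],X[1],.109,Y[0],Y[1],.085],M,dict(top=(185,175,275,250),side=(230,205,312,250))); print("small,large",x,c)
xm=atz(P["top"],(314,180),.094)
m,c=fit(P,lambda v:lidparts(*v,.0725),[xm[0],xm[1],.07],M,dict(top=(285,150,345,205),side=(232,175,297,205))); print("med",m,c)
o={n:P[n]["color"].copy() for n in P}
for n in P:
    for v,k in((x[:3],.055),(x[3:],.0925),(m,.0725)):
        for z,r in((.014,k),(.024,k),(.058,.0145)):
            q=np.array([proj(P[n],[v[0]+r*c[0],v[1]+r*c[1],v[2]+z]) for c in C])
            for u in q.round().astype(int): o[n][u[1],u[0]]=(255,0,0)
i=cv2.resize(o["top"][140:255,180:350],None,fx=4,fy=4,interpolation=0)[:300*2,:]; j=cv2.resize(o["side"][170:255,225:320],None,fx=6,fy=6,interpolation=0)
cv2.imwrite("pics/fitt.png",i[:,:,::-1]);cv2.imwrite("pics/fits.png",j[:,:,::-1])
# large pot rim: ellipse of points, board corners
for n,pts in dict(top=[(400,.0)],).items(): pass
E
python3 s2.py
```

```text
top 9917.0
side 3917.0
small,large [0.501  0.3923 0.1088 0.5007 0.317  0.0849] 466.8125
med [0.6244 0.0491 0.0696] 178.1875
```

View pics/fitt.png

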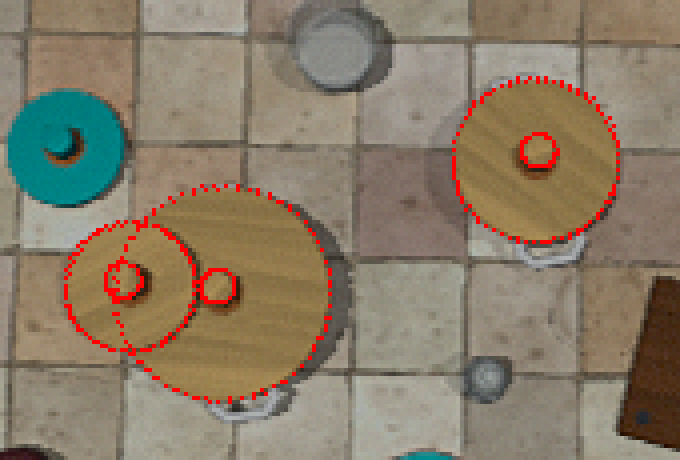

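View pics/fits.png

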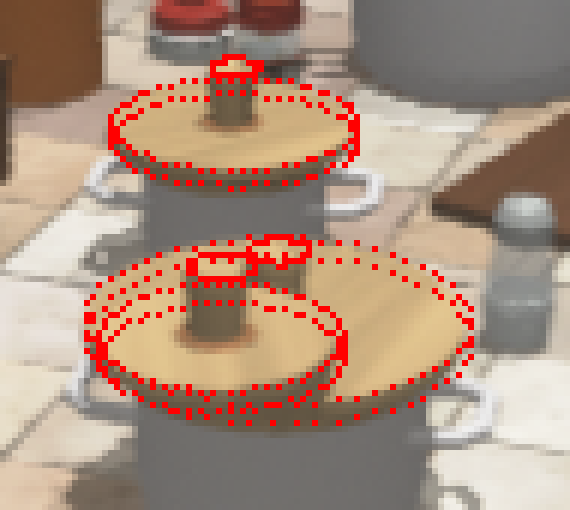

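```bash
python3 -m pendant '[[[0.03,-0.035,0,0,0,-0.15,0.085],[0.06,-0.07,0,0,0,-0.3,0.085],[0.09,-0.105,0,0,0,-0.45,0.085],[0.125,-0.14,0,0,0,-0.6,0.085],[0.155,-0.175,0,0,0,-0.75,0.085],[0.19,-0.21,0,0,0,-0.9,0.085],[0.22,-0.245,0,0,0,-1.05,0.085],[0.25,-0.28,0,0,0,-1.2,0.085]]]'
```

```text
clock: 3.0
ee_pos: [0.328, -0.1652, 0.3041]
tool_rot: [3.141, 0.0, 1.559]
contact_force: [2.0, -1.2, 1.1]
width: 0.994
finger_force: 0.0
```

```bash
python3 -m pendant '[[[0.04,0.015,0,0,0,-0.012,0.085],[0.08,0.03,0,0,0,-0.012,0.085],[0.12,0.045,0,0,0,-0.012,0.085],[0.16,0.06,0,0,0,-0.012,0.085],[0.2,0.075,0,0,0,-0.012,0.085],[0.24,0.09,0,0,0,-0.012,0.085],[0.28,0.105,0,0,0,-0.012,0.085],[0.32,0.12,0,0,0,-0.012,0.085]]]'; python3 -c "
from plant import *
o=observe();print(o['ee_pos'],o['tool_rot'],o['qpos'])"
```

```text
clock: 3.8
ee_pos: [0.4539, 0.1527, 0.304]
tool_rot: [3.141, -0.0, 1.565]
contact_force: [-0.0, -0.1, -0.1]
width: 0.995
finger_force: 0.0
[0.45390541 0.15273789 0.30403285] [ 3.14097021e+00 -1.17418367e-04  1.56520132e+00] [ 3.24635563e-01 -8.30410144e-02  5.98046141e-03  1.65919092e+00
 -9.07588590e-05  1.90102690e+00]
```

```bash
python3 -m pendant '[[[0.04,0.01,0,0,0,-0.006,0.085],[0.08,0.018,0,0,0,-0.006,0.085],[0.12,0.026,0,0,0,-0.006,0.085],[0.16,0.034,0,0,0,-0.006,0.085],[0.2,0.042,0,0,0,-0.006,0.085],[0.24,0.046,0,0,0,-0.006,0.085],[0.24,0.046,0.02,0,0,-0.006,0.085],[0.24,0.046,0.05,0,0,-0.006,0.085]]]'; python3 -m pendant '[[[0,0,0.01,0,0,0,0.085],[0,0,0.01,0,0,0,0.085]]]';  python3 -c "
from plant import *
o=observe();print(o['ee_pos'],o['tool_rot'])"
```

```text
clock: 4.6
ee_pos: [0.5014, 0.3924, 0.2541]
tool_rot: [3.14, -0.001, 1.573]
contact_force: [-0.0, -1.3, -0.5]
width: 0.998
finger_force: 0.0
clock: 4.8
ee_pos: [0.5006, 0.3901, 0.2424]
tool_rot: [-3.139, 0.002, 1.571]
contact_force: [0.3, -0.7, 1.7]
width: 0.993
finger_force: 0.0
[0.50058929 0.3900565  0.2423546 ] [-3.13917904e+00  1.89799544e-03  1.57068847e+00]
```

```bash
python3 -m pendant '[[[0.001,0,0.01,0,0,0,0.085],[0.002,0,0.02,0,0,0,0.085],[0.002,0,0.031,0,0,0,0.085],[0.002,0,0.031,0,0,0,0.06],[0.002,0,0.031,0,0,0,0.04],[0.002,0,0.031,0,0,0,0.01],[0.002,0,0.031,0,0,0,0.01],[0.002,0,0.031,0,0,0,0.01]]]'; python3 -m pendant '[[[0,0,0,0,0,0,0.01],[0,0,0,0,0,0,0.01],[0,0,0,0,0,0,0.01]]]'
```

```text
clock: 5.6
ee_pos: [0.5013, 0.3927, 0.2138]
tool_rot: [3.14, -0.001, 1.571]
contact_force: [-0.2, -0.4, 4.2]
width: 0.307
finger_force: 59.3
clock: 5.9
ee_pos: [0.5013, 0.3927, 0.2138]
tool_rot: [3.14, -0.001, 1.571]
contact_force: [-1.1, 0.6, 6.1]
width: 0.307
finger_force: 59.5
```

```bash
python3 -m pendant '[[[0,0,-0.005,0,0,0,0.01],[0,0,-0.012,0,0,0,0.01],[0,0,-0.025,0,0,0,0.01],[0,0,-0.04,0,0,0,0.01],[0,0,-0.055,0,0,0,0.01],[0,0,-0.07,0,0,0,0.01],[0,0,-0.08,0,0,0,0.01],[0,0,-0.08,0,0,0,0.01]]]'; cat > s3.py <<'E'
from fit import *
np.set_printoptions(precision=4,suppress=True)
P={n:read_camera(n) for n in("top","side")}
M={n:woodmask(P[n]) for n in P}
o=observe()["ee_pos"];print(o)
x,c=fit(dict(top=P["top"]),lambda v:lidparts(*v,.085,.0925),[.5007,.317],M,dict(top=(225,180,275,250))); print("large top",x,c)
x,c=fit(dict(side=P["side"]),lambda v:lidparts(*v,.085,.0925),[.5007,.317],M,dict(side=(230,213,312,250))); print("large side",x,c)
save(P["top"],"t1")
i=np.hstack([cv2.resize(P["side"]["color"][150:260,220:350],None,fx=3,fy=3),cv2.resize(P["top"]["color"][140:250,340:470],None,fx=3,fy=3)])
cv2.imwrite("pics/m1.png",i[:,:,::-1])
E
python3 s3.py
```

```text
clock: 6.7
ee_pos: [0.5014, 0.3927, 0.2949]
tool_rot: [3.139, -0.002, 1.571]
contact_force: [0.4, 0.0, -1.5]
width: 0.308
finger_force: 59.3
[0.5011 0.3926 0.2927]
large top [0.5008 0.3197] 486.125
large side [0.5021 0.3099] 132.25
```

View pics/m1.png

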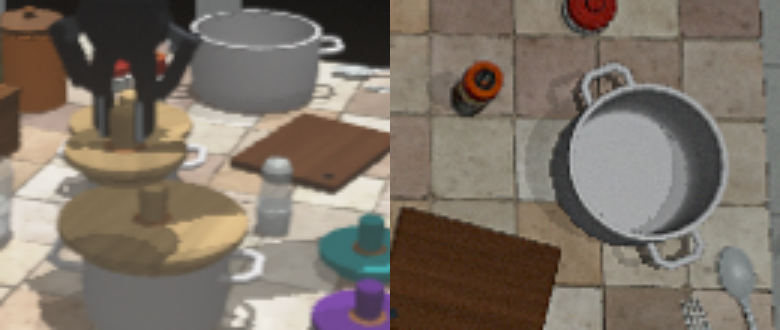

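The small lid hangs level in the gripper and the big lid stayed on its pot. I now carry it to the board.

```bash
python3 -m pendant '[[[-0.015,-0.002,0,0,0,0,0.01],[-0.045,-0.005,0,0,0,0,0.01],[-0.08,-0.009,0,0,0,0,0.01],[-0.12,-0.013,0,0,0,0,0.01],[-0.16,-0.018,0,0,0,0,0.01],[-0.2,-0.022,0,0,0,0,0.01],[-0.24,-0.026,0,0,0,0,0.01],[-0.28,-0.03,0,0,0,0,0.01]]]';python3 -m pendant '[[[-0.04,-0.005,0,0,0,0,0.01],[-0.08,-0.01,0,0,0,0,0.01],[-0.12,-0.015,0,0,0,0,0.01],[-0.16,-0.02,0,0,0,0,0.01],[-0.2,-0.024,0,0,0,0,0.01],[-0.23,-0.027,0,0,0,0,0.01],[-0.25,-0.029,0,0,0,0,0.01],[-0.257,-0.029,0,0,0,0,0.01]]]';python3 -m pendant '[[[0,0,0.015,0,0,0,0.01],[0,0,0.045,0,0,0,0.01],[0,0,0.08,0,0,0,0.01],[0,0,0.115,0,0,0,0.01],[0,0,0.135,0,0,0,0.01],[0,0,0.15,0,0,0,0.01],[0,0,0.155,0,0,0,0.01],[0,0,0.155,0,0,0,0.01]]]'
python3 - <<'E'
from h import *
print(observe()["ee_pos"],observe()["tool_rot"])
P={n:read_camera(n) for n in("top","side")}
i=np.hstack([cv2.resize(P["side"]["color"][150:260,260:400],None,fx=3,fy=3),cv2.resize(P["top"]["color"][180:290,320:440],None,fx=3,fy=3)])
cv2.imwrite("pics/m2.png",i[:,:,::-1])
E
```

```text
clock: 7.6
ee_pos: [0.4703, 0.111, 0.292]
tool_rot: [-3.141, 0.0, 1.571]
contact_force: [0.5, -0.2, -0.4]
width: 0.306
finger_force: 59.3
clock: 8.4
ee_pos: [0.4415, -0.146, 0.292]
tool_rot: [-3.14, -0.0, 1.569]
contact_force: [0.4, 0.1, -1.2]
width: 0.308
finger_force: 59.3
clock: 9.2
ee_pos: [0.4421, -0.1442, 0.1378]
tool_rot: [-3.141, -0.0, 1.571]
contact_force: [-0.1, 0.9, -0.8]
width: 0.306
finger_force: 59.3
[ 0.44205391 -0.14418112  0.1377516 ] [-3.14110804e+00 -2.13139151e-04  1.57113592e+00]
```

View pics/m2.png

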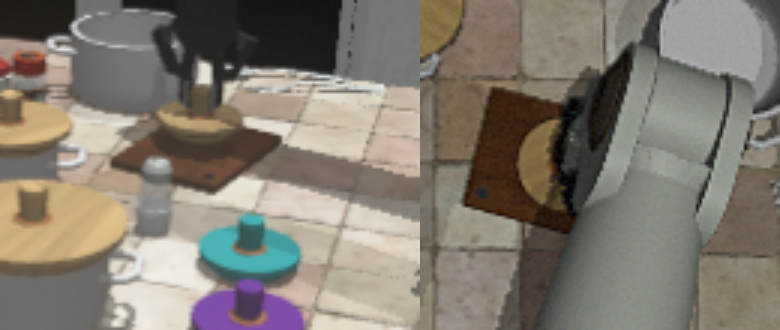

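The lid hovers over the middle of the board. I lower it slowly until it touches.

```bash
python3 -m pendant '[[[0,0,0.004,0,0,0,0.01],[0,0,0.008,0,0,0,0.01],[0,0,0.012,0,0,0,0.01],[0,0,0.014,0,0,0,0.01],[0,0,0.016,0,0,0,0.01],[0,0,0.016,0,0,0,0.01]]]';python3 -m pendant '[[[0,0,0.001,0,0,0,0.01],[0,0,0.002,0,0,0,0.01],[0,0,0.002,0,0,0,0.01]]]';python3 -m pendant '[[[0,0,0.001,0,0,0,0.01],[0,0,0.001,0,0,0,0.01]]]'
```

```text
clock: 9.9
ee_pos: [0.442, -0.1445, 0.1216]
tool_rot: [-3.141, -0.0, 1.571]
contact_force: [-0.0, 0.2, -1.2]
width: 0.315
finger_force: 59.3
clock: 10.2
ee_pos: [0.442, -0.1445, 0.1198]
tool_rot: [-3.142, -0.0, 1.571]
contact_force: [-0.7, 0.6, -1.3]
width: 0.309
finger_force: 59.3
clock: 10.4
ee_pos: [0.4421, -0.1445, 0.1189]
tool_rot: [3.141, 0.0, 1.571]
contact_force: [0.5, -0.1, -1.1]
width: 0.305
finger_force: 59.3
```

```bash
python3 -m pendant '[[[0,0,0.001,0,0,0,0.01],[0,0,0.001,0,0,0,0.01]]]';python3 -m pendant '[[[0,0,0.001,0,0,0,0.01],[0,0,0.001,0,0,0,0.01]]]'
```

```text
clock: 10.6
ee_pos: [0.4421, -0.1445, 0.1188]
tool_rot: [3.141, 0.0, 1.571]
contact_force: [-4.5, 0.8, 7.5]
width: 0.308
finger_force: 60.2
clock: 10.8
ee_pos: [0.4421, -0.1446, 0.1187]
tool_rot: [3.141, 0.001, 1.571]
contact_force: [-8.4, 1.8, 16.1]
width: 0.306
finger_force: 61.1
```

Contact is at 0.1189 m. I ease back and open slowly.

```bash
python3 -m pendant '[[[0,0,-0.0015,0,0,0,0.01],[0,0,-0.0015,0,0,0,0.035],[0,0,-0.0015,0,0,0,0.05],[0,0,-0.0015,0,0,0,0.06],[0,0,-0.0015,0,0,0,0.085],[0,0,-0.0015,0,0,0,0.085],[0,0,-0.02,0,0,0,0.085],[0,0,-0.05,0,0,0,0.085]]]';python3 -m pendant '[[[0.02,0.0,-0.05,0,0,0,0.085],[0.05,0.01,-0.09,0,0,0,0.085],[0.09,0.015,-0.12,0,0,0,0.085],[0.13,0.02,-0.12,0,0,0,0.085],[0.17,0.025,-0.12,0,0,0,0.085],[0.21,0.03,-0.12,0,0,0,0.085],[0.25,0.035,-0.12,0,0,0,0.085],[0.29,0.04,-0.12,0,0,0,0.085]]]'
cat > s4.py <<'E'
from fit import *
np.set_printoptions(precision=4,suppress=True)
P={n:read_camera(n) for n in("top","side")}
M={n:woodmask(P[n]) for n in P}
print(observe()["ee_pos"],observe()["tool_rot"])
for n in("top","side"): save(P[n],n+"4")
x,c=fit(dict(side=P["side"]),lambda v:lidparts(*v,.085,.0925),[.5007,.317],M,dict(side=(230,207,312,250))); print("large side",x,c)
i=np.hstack([cv2.resize(P["side"]["color"][150:260,220:380],None,fx=2.5,fy=2.5),cv2.resize(P["top"]["color"][150:260,310:470],None,fx=2.5,fy=2.5)])
cv2.imwrite("pics/m4.png",i[:,:,::-1])
E
python3 s4.py
```

```text
clock: 11.6
ee_pos: [0.4412, -0.1442, 0.1657]
tool_rot: [-3.138, -0.001, 1.571]
contact_force: [1.2, 0.2, 0.6]
width: 0.992
finger_force: 0.0
clock: 12.4
ee_pos: [0.482, 0.1473, 0.2869]
tool_rot: [3.141, -0.0, 1.571]
contact_force: [0.3, -0.2, -0.6]
width: 0.995
finger_force: 0.0
[0.4822 0.1492 0.2862] [-3.141  -0.0007  1.5749]
large side [0.5022 0.3174] 139.4375
```

View pics/m4.png

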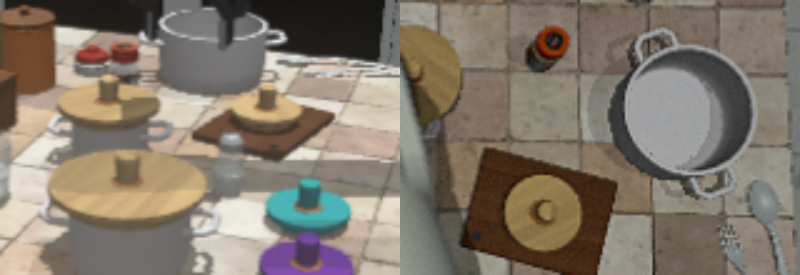

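The small lid lies flat in the middle of the board. Next I measure the large pot's rim, then grasp the big lid.

```bash
cat > rim.py <<'E'
from fit import *
np.set_printoptions(precision=4,suppress=True)
def rim(P,R,x0,views,span=.02):
    # bright flat rim (R-7mm..R) vs just inside/outside, summed over views
    g={n:cv2.GaussianBlur(cv2.cvtColor(P[n]["color"],cv2.COLOR_RGB2GRAY).astype(np.float32),(0,0),.6) for n in P}
    def samp(n,v,r):
        q=np.array([proj(P[n],[v[0]+r*c[0],v[1]+r*c[1],v[2]]) for c in C]).astype(np.float32)
        return cv2.remap(g[n],q[:,0].copy(),q[:,1].copy(),cv2.INTER_LINEAR).ravel()
    def cost(v): return -sum((np.clip(samp(n,v,R-.0035)-.5*samp(n,v,R+.006)-.5*samp(n,v,R-.012),-60,60)).mean() for n in views)
    best=None
    for dx in np.arange(-span,span+.001,.005):
        for dy in np.arange(-span,span+.001,.005):
            for dz in (-.006,0,.006):
                v=np.array(x0)+[dx,dy,dz]; c=cost(v)
                if best is None or c<best[0]: best=(c,v)
    sim=np.vstack([best[1]]+[best[1]+.004*e for e in np.eye(3)])
    o=minimize(cost,best[1],method="Nelder-Mead",options=dict(initial_simplex=sim,xatol=1e-4)); return o.x,o.fun
E
python3 - <<'E'
from rim import *
P={n:read_camera(n) for n in("top","side")}
x0=atz(P["top"],(428,191),.1); x0[2]=.1; print(x0)
for vs in(("top","side"),("top",),("side",)): print(vs,*rim(P,.0925,x0,vs))
E
python3 -m pendant '[[[0.03,0.005,0,0,0,0,0.085],[0.06,0.01,0,0,0,0,0.085],[0.1,0.015,0,0,0,0,0.085],[0.135,0.019,0,0,0,0,0.085],[0.155,0.019,0,0,0,0,0.085],[0.168,0.019,0.02,0,0,0,0.085],[0.168,0.019,0.04,0,0,0,0.085],[0.168,0.019,0.06,0,0,0,0.085]]]'
```

```text
[ 0.5891 -0.3458  0.1   ]
('top', 'side') [ 0.5821 -0.3394  0.0987] -74.94790649414062
('top',) [ 0.5825 -0.3419  0.0921] -50.79620361328125
('side',) [ 0.5823 -0.3334  0.1006] -27.334333419799805
clock: 13.4
ee_pos: [0.5012, 0.3127, 0.2262]
tool_rot: [3.142, 0.0, 1.57]
contact_force: [1.0, -1.0, 0.5]
width: 0.993
finger_force: 0.0
```

```bash
python3 -m pendant '[[[0,0,0.012,0,0,0,0.085],[0,0,0.024,0,0,0,0.085],[0,0,0.033,0,0,0,0.085],[0,0,0.034,0,0,0,0.085],[0,0,0.034,0,0,0,0.06],[0,0,0.034,0,0,0,0.04],[0,0,0.034,0,0,0,0.01],[0,0,0.034,0,0,0,0.01]]]'; python3 -m pendant '[[[0,0,0,0,0,0,0.01],[0,0,0,0,0,0,0.01],[0,0,0,0,0,0,0.01]]]';python3 -m pendant '[[[0,0,-0.005,0,0,0,0.01],[0,0,-0.012,0,0,0,0.01],[0,0,-0.025,0,0,0,0.01],[0,0,-0.045,0,0,0,0.01],[0,0,-0.065,0,0,0,0.01],[0,0,-0.085,0,0,0,0.01],[0,0,-0.1,0,0,0,0.01],[0,0,-0.1,0,0,0,0.01]]]'
```

```text
clock: 14.2
ee_pos: [0.5012, 0.3136, 0.1934]
tool_rot: [3.141, -0.0, 1.571]
contact_force: [-3.6, 0.7, 8.3]
width: 0.324
finger_force: 13.6
clock: 14.5
ee_pos: [0.5013, 0.3137, 0.1937]
tool_rot: [3.14, -0.001, 1.571]
contact_force: [-0.2, 0.5, 6.1]
width: 0.307
finger_force: 59.3
clock: 15.3
ee_pos: [0.5015, 0.3138, 0.2959]
tool_rot: [3.138, -0.002, 1.571]
contact_force: [0.8, -1.0, -1.7]
width: 0.307
finger_force: 59.3
```

```bash
python3 -m pendant '[[[-0.015,0.0,0,0,0,0,0.01],[-0.045,0.0,0,0,0,0,0.01],[-0.08,0.003,0,0,0,0,0.01],[-0.12,0.005,0,0,0,0,0.01],[-0.16,0.01,0,0,0,0,0.01],[-0.2,0.015,0,0,0,0,0.01],[-0.24,0.02,0,0,0,0,0.01],[-0.28,0.025,0,0,0,0,0.01]]]';python3 -m pendant '[[[-0.04,0.008,0,0,0,0,0.01],[-0.08,0.015,0,0,0,0,0.01],[-0.12,0.022,0,0,0,0,0.01],[-0.16,0.03,0,0,0,0,0.01],[-0.2,0.036,0,0,0,0,0.01],[-0.24,0.042,0,0,0,0,0.01],[-0.28,0.048,0,0,0,0,0.01],[-0.32,0.052,0,0,0,0,0.01]]]';python3 -m pendant '[[[-0.02,0.001,0,0,0,0,0.01],[-0.04,0.002,0,0,0,0,0.01],[-0.05,0.003,0,0,0,0,0.01],[-0.053,0.003,0,0,0,0,0.01],[-0.053,0.003,0,0,0,0,0.01]]]'
cat > s5.py <<'E'
from rim import *
P={n:read_camera(n) for n in("top","side")}
o=observe();t=o["ee_pos"];print(t,o["tool_rot"])
M={n:woodmask(P[n]) for n in P}
u=proj(P["side"],[t[0],t[1],t[2]-.09]).astype(int); b=(u[0]-50,u[1]-8,u[0]+50,u[1]+30)
x,c=fit(dict(side=P["side"]),lambda v:lidparts(*v,t[2]-.108,.0925)[:1],[t[0],t[1]+.003],M,dict(side=b)); print("held side",x-t[:2],c)
for vs in(("top","side"),("top",),("side",)): print(vs,*rim(P,.0725,[.5007,.317,.085],vs,.01))
i=np.hstack([cv2.resize(P["side"]["color"][110:260,220:360],None,fx=2.8,fy=2.8),cv2.resize(P["top"]["color"][120:270,180:320],None,fx=2.8,fy=2.8)])
cv2.imwrite("pics/m5.png",i[:,:,::-1])
E
python3 s5.py
```

```text
clock: 16.1
ee_pos: [0.5253, 0.0312, 0.292]
tool_rot: [-3.14, 0.0, 1.571]
contact_force: [0.6, 0.1, -1.8]
width: 0.305
finger_force: 59.3
clock: 16.9
ee_pos: [0.5772, -0.2886, 0.2917]
tool_rot: [-3.14, -0.001, 1.571]
contact_force: [0.4, 0.4, -1.6]
width: 0.302
finger_force: 59.4
clock: 17.4
ee_pos: [0.5808, -0.3394, 0.2924]
tool_rot: [-3.141, -0.001, 1.571]
contact_force: [0.3, 0.1, -2.2]
width: 0.309
finger_force: 59.5
[ 0.5811 -0.3387  0.293 ] [-3.1415 -0.0002  1.5715]
held side [0.0015 0.0021] 119.4375
('top', 'side') [0.4981 0.3153 0.0853] -96.46978759765625
('top',) [0.4981 0.3155 0.0804] -49.056114196777344
('side',) [0.5007 0.3115 0.0831] -49.88185119628906
```

View pics/m5.png

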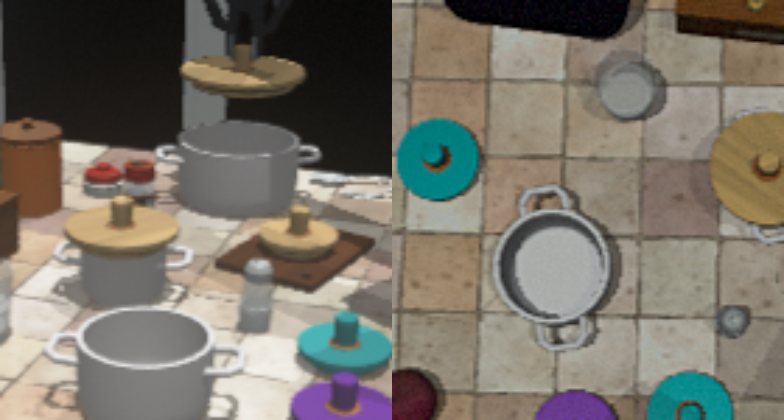

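The big lid hangs level over the large pot, and the uncovered medium pot is at (0.499, 0.3155). Lowering the big lid.

```bash
python3 -m pendant '[[[-0.002,0,0.012,0,0,0,0.01],[-0.002,0,0.03,0,0,0,0.01],[-0.002,0,0.05,0,0,0,0.01],[-0.002,0,0.065,0,0,0,0.01],[-0.002,0,0.075,0,0,0,0.01],[-0.002,0,0.08,0,0,0,0.01],[-0.002,0,0.084,0,0,0,0.01],[-0.002,0,0.084,0,0,0,0.01]]]';python3 -m pendant '[[[0,0,0.002,0,0,0,0.01],[0,0,0.004,0,0,0,0.01],[0,0,0.006,0,0,0,0.01],[0,0,0.008,0,0,0,0.01],[0,0,0.008,0,0,0,0.01]]]';python3 -m pendant '[[[0,0,0.001,0,0,0,0.01],[0,0,0.002,0,0,0,0.01],[0,0,0.002,0,0,0,0.01]]]'
```

```text
clock: 18.3
ee_pos: [0.5811, -0.3414, 0.2089]
tool_rot: [3.142, 0.0, 1.571]
contact_force: [0.3, -0.6, -1.6]
width: 0.306
finger_force: 59.4
clock: 18.8
ee_pos: [0.581, -0.3415, 0.2005]
tool_rot: [-3.141, -0.0, 1.571]
contact_force: [0.4, -0.6, -1.6]
width: 0.305
finger_force: 59.4
clock: 19.1
ee_pos: [0.5811, -0.3415, 0.1988]
tool_rot: [-3.142, -0.0, 1.571]
contact_force: [0.1, -0.4, -2.8]
width: 0.308
finger_force: 59.5
```

```bash
python3 -m pendant '[[[0,0,0.001,0,0,0,0.01],[0,0,0.002,0,0,0,0.01],[0,0,0.002,0,0,0,0.01]]]';python3 -m pendant '[[[0,0,0.001,0,0,0,0.01],[0,0,0.001,0,0,0,0.01]]]';python3 -m pendant '[[[0,0,0.001,0,0,0,0.01],[0,0,0.001,0,0,0,0.01]]]'
```

```text
clock: 19.4
ee_pos: [0.5813, -0.3415, 0.1971]
tool_rot: [3.141, 0.0, 1.571]
contact_force: [0.7, 0.6, -0.3]
width: 0.305
finger_force: 59.6
clock: 19.6
ee_pos: [0.5814, -0.3415, 0.1963]
tool_rot: [3.14, 0.0, 1.571]
contact_force: [3.8, -0.3, 1.7]
width: 0.31
finger_force: 59.8
clock: 19.8
ee_pos: [0.5816, -0.3415, 0.1955]
tool_rot: [3.14, 0.001, 1.571]
contact_force: [5.2, 0.1, 3.9]
width: 0.306
finger_force: 60.1
```

```bash
python3 -m pendant '[[[0,0.001,0.0,0,0,0,0.01],[0,0.001,0.001,0,0,0,0.01],[0,0.001,0.001,0,0,0,0.01]]]';python3 -m pendant '[[[0,0,0.001,0,0,0,0.01],[0,0,0.001,0,0,0,0.01]]]'; python3 -c "
from h import *
p=read_camera('side'); cv2.imwrite('pics/m6.png',cv2.resize(p['color'][125:205,260:350],None,fx=6,fy=6)[:,:,::-1])"
```

```text
clock: 20.1
ee_pos: [0.5821, -0.3415, 0.1947]
tool_rot: [3.141, 0.0, 1.571]
contact_force: [2.0, 0.5, 6.3]
width: 0.306
finger_force: 60.3
clock: 20.3
ee_pos: [0.5821, -0.3415, 0.1947]
tool_rot: [3.14, 0.001, 1.571]
contact_force: [-0.8, 2.7, 11.4]
width: 0.31
finger_force: 60.8
```

View pics/m6.png

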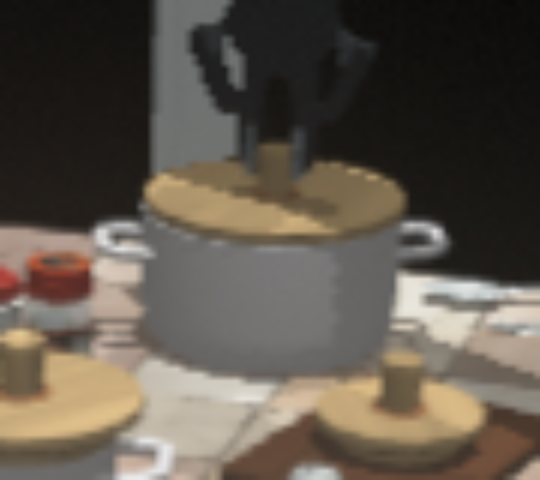

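The big lid sits flush and level on the large pot. Release, and go to the medium lid.

```bash
python3 -m pendant '[[[0,0,-0.0015,0,0,0,0.01],[0,0,-0.0015,0,0,0,0.035],[0,0,-0.0015,0,0,0,0.05],[0,0,-0.0015,0,0,0,0.06],[0,0,-0.0015,0,0,0,0.085],[0,0,-0.0015,0,0,0,0.085],[0,0,-0.02,0,0,0,0.085],[0,0,-0.05,0,0,0,0.085]]]';python3 -m pendant '[[[0.0,0,-0.03,0,0,0,0.085],[0.03,0,-0.04,0,0,0,0.085],[0.07,0.005,-0.04,0,0,0,0.085],[0.11,0.01,-0.04,0,0,0,0.085],[0.15,0.015,-0.04,0,0,0,0.085],[0.19,0.02,-0.04,0,0,0,0.085],[0.23,0.025,-0.04,0,0,0,0.085],[0.27,0.03,-0.04,0,0,0,0.085]]]';python3 -m pendant '[[[0.04,0.005,0,0,0,0,0.085],[0.08,0.01,0,0,0,0,0.085],[0.11,0.012,0,0,0,0,0.085],[0.12,0.012,0.01,0,0,0,0.085],[0.12,0.012,0.03,0,0,0,0.085],[0.12,0.012,0.05,0,0,0,0.085],[0.12,0.012,0.06,0,0,0,0.085],[0.12,0.012,0.06,0,0,0,0.085]]]'
python3 - <<'E'
from rim import *
P={n:read_camera(n) for n in("top","side")}
M={n:woodmask(P[n]) for n in P}
print(observe()["ee_pos"],observe()["tool_rot"])
u=(255,170,330,220)
m,c=fit(dict(side=P["side"]),lambda v:lidparts(*v,.07,.0725)[:1],[.6244,.0491],M,dict(side=(232,184,297,205))); print("med",m,c)
E
```

```text
clock: 21.15
ee_pos: [0.5815, -0.3411, 0.2411]
tool_rot: [-3.138, -0.002, 1.571]
contact_force: [0.0, 0.0, 0.6]
width: 0.994
finger_force: 0.0
clock: 21.95
ee_pos: [0.612, -0.0699, 0.283]
tool_rot: [3.141, 0.0, 1.571]
contact_force: [-0.6, -0.2, -0.1]
width: 0.998
finger_force: 0.0
clock: 22.75
ee_pos: [0.6234, 0.0478, 0.2211]
tool_rot: [-3.139, 0.0, 1.57]
contact_force: [-0.1, -0.2, -0.8]
width: 0.994
finger_force: 0.0
[0.6241 0.048  0.2235] [3.1412 0.0001 1.5702]
med [0.6307 0.0417] 52.25
```

```bash
python3 -m pendant '[[[0.001,0,0.012,0,0,0,0.085],[0.001,0,0.026,0,0,0,0.085],[0.001,0,0.038,0,0,0,0.085],[0.001,0,0.045,0,0,0,0.085],[0.001,0,0.045,0,0,0,0.06],[0.001,0,0.045,0,0,0,0.04],[0.001,0,0.045,0,0,0,0.01],[0.001,0,0.045,0,0,0,0.01]]]'; python3 -m pendant '[[[0,0,0,0,0,0,0.01],[0,0,0,0,0,0,0.01],[0,0,0,0,0,0,0.01]]]';python3 -m pendant '[[[0,0,-0.005,0,0,0,0.01],[0,0,-0.012,0,0,0,0.01],[0,0,-0.025,0,0,0,0.01],[0,0,-0.045,0,0,0,0.01],[0,0,-0.065,0,0,0,0.01],[0,0,-0.085,0,0,0,0.01],[0,0,-0.1,0,0,0,0.01],[0,0,-0.1,0,0,0,0.01]]]'
```

```text
clock: 23.65
ee_pos: [0.6244, 0.0495, 0.1786]
tool_rot: [3.14, -0.0, 1.571]
contact_force: [-0.6, 0.4, 7.3]
width: 0.324
finger_force: 11.1
clock: 23.95
ee_pos: [0.6244, 0.0496, 0.1789]
tool_rot: [3.14, -0.0, 1.571]
contact_force: [-0.3, 0.6, 5.9]
width: 0.31
finger_force: 59.5
clock: 24.75
ee_pos: [0.6246, 0.0496, 0.2811]
tool_rot: [3.137, -0.0, 1.571]
contact_force: [-1.0, -0.1, -0.8]
width: 0.311
finger_force: 59.2
```

```bash
python3 -m pendant '[[[0.01,-0.005,0,0,0,0,0.01],[0.035,-0.017,0,0,0,0,0.01],[0.07,-0.033,0,0,0,0,0.01],[0.105,-0.05,0,0,0,0,0.01],[0.14,-0.067,0,0,0,0,0.01],[0.175,-0.083,0,0,0,0,0.01],[0.21,-0.1,0,0,0,0,0.01],[0.24,-0.114,0,0,0,0,0.01]]]';python3 -m pendant '[[[0.015,-0.007,0,0,0,0,0.01],[0.024,-0.011,0,0,0,0,0.01],[0.026,-0.0115,0,0,0,0,0.01],[0.026,-0.0115,0.01,0,0,0,0.01],[0.026,-0.0115,0.03,0,0,0,0.01],[0.026,-0.0115,0.045,0,0,0,0.01],[0.026,-0.0115,0.055,0,0,0,0.01],[0.026,-0.0115,0.055,0,0,0,0.01]]]'
cat > s7.py <<'E'
from rim import *
P={n:read_camera(n) for n in("top","side")}
o=observe();t=o["ee_pos"];print(t,o["tool_rot"])
M={n:woodmask(P[n]) for n in P}
for vs in(("top","side"),("top",),("side",)): print("small pot",vs,*rim(P,.055,[.6244,.0491,.07],vs,.01))
i=np.hstack([cv2.resize(P["side"]["color"][165:265,220:320],None,fx=3.9,fy=3.9),cv2.resize(P["top"]["color"][140:240,250:350],None,fx=3.9,fy=3.9)])
cv2.imwrite("pics/m7.png",i[:,:,::-1])
E
python3 s7.py
```

```text
clock: 25.55
ee_pos: [0.5081, 0.2914, 0.2767]
tool_rot: [-3.14, 0.001, 1.572]
contact_force: [1.2, -0.6, -2.0]
width: 0.305
finger_force: 59.2
clock: 26.35
ee_pos: [0.4985, 0.3144, 0.2209]
tool_rot: [-3.139, 0.002, 1.57]
contact_force: [0.0, 0.5, -1.2]
width: 0.306
finger_force: 59.2
[0.4989 0.315  0.2231] [ 3.1415 -0.      1.57  ]
small pot ('top', 'side') [0.624  0.0482 0.0696] -60.5042724609375
small pot ('top',) [0.625  0.0475 0.0603] -44.92323684692383
small pot ('side',) [0.6248 0.05   0.0704] -17.617815017700195
```

View pics/m7.png

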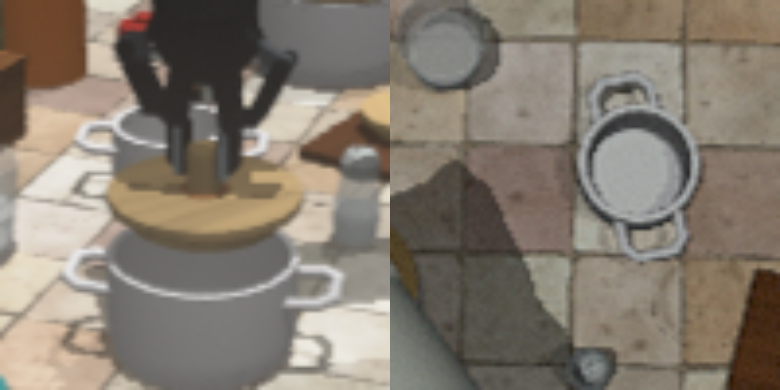

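The medium lid is level over the medium pot, with its centre within about 3 mm. The small pot is at (0.6245, 0.0485). Lowering.

```bash
python3 -m pendant '[[[0,0,0.01,0,0,0,0.01],[0,0,0.02,0,0,0,0.01],[0,0,0.026,0,0,0,0.01],[0,0,0.029,0,0,0,0.01],[0,0,0.032,0,0,0,0.01],[0,0,0.034,0,0,0,0.01],[0,0,0.036,0,0,0,0.01],[0,0,0.036,0,0,0,0.01]]]';python3 -m pendant '[[[0,0,0.001,0,0,0,0.01],[0,0,0.002,0,0,0,0.01],[0,0,0.002,0,0,0,0.01]]]';python3 -m pendant '[[[0,0,0.001,0,0,0,0.01],[0,0,0.002,0,0,0,0.01],[0,0,0.002,0,0,0,0.01]]]'
```

```text
clock: 27.25
ee_pos: [0.4986, 0.3155, 0.1868]
tool_rot: [-3.142, 0.0, 1.571]
contact_force: [-0.8, -0.2, -1.8]
width: 0.308
finger_force: 59.2
clock: 27.55
ee_pos: [0.4986, 0.3155, 0.1848]
tool_rot: [-3.142, 0.0, 1.571]
contact_force: [-0.3, -0.5, -1.5]
width: 0.304
finger_force: 59.2
clock: 27.85
ee_pos: [0.4985, 0.3155, 0.1827]
tool_rot: [-3.141, 0.0, 1.571]
contact_force: [0.4, 0.5, -1.6]
width: 0.305
finger_force: 59.2
```

```bash
python3 -m pendant '[[[0,0,0.001,0,0,0,0.01],[0,0,0.002,0,0,0,0.01],[0,0,0.002,0,0,0,0.01]]]';python3 -m pendant '[[[0,0,0.001,0,0,0,0.01],[0,0,0.001,0,0,0,0.01]]]';python3 -m pendant '[[[0,0,0.001,0,0,0,0.01],[0,0,0.001,0,0,0,0.01]]]'
```

```text
clock: 28.15
ee_pos: [0.4985, 0.3155, 0.1807]
tool_rot: [-3.141, 0.0, 1.571]
contact_force: [-0.2, -0.5, -2.7]
width: 0.304
finger_force: 59.2
clock: 28.35
ee_pos: [0.4986, 0.3155, 0.18]
tool_rot: [3.141, -0.0, 1.571]
contact_force: [0.3, 0.8, -1.3]
width: 0.308
finger_force: 59.3
clock: 28.55
ee_pos: [0.4986, 0.3155, 0.1799]
tool_rot: [3.141, -0.001, 1.571]
contact_force: [-2.4, -1.3, 6.2]
width: 0.309
finger_force: 60.0
```

Seated at the predicted height. Release, and return to the small lid.

```bash
python3 -m pendant '[[[0,0,-0.001,0,0,0,0.01],[0,0,-0.001,0,0,0,0.035],[0,0,-0.001,0,0,0,0.05],[0,0,-0.001,0,0,0,0.06],[0,0,-0.001,0,0,0,0.085],[0,0,-0.001,0,0,0,0.085],[0,0,-0.02,0,0,0,0.085],[0,0,-0.05,0,0,0,0.085]]]';python3 -m pendant '[[[0.0,0,-0.03,0,0,0,0.085],[-0.03,0,-0.05,0,0,0,0.085],[-0.07,-0.005,-0.05,0,0,0,0.085],[-0.11,-0.01,-0.05,0,0,0,0.085],[-0.15,-0.015,-0.05,0,0,0,0.085],[-0.19,-0.02,-0.05,0,0,0,0.085],[-0.23,-0.025,-0.05,0,0,0,0.085],[-0.27,-0.03,-0.05,0,0,0,0.085]]]';python3 -m pendant '[[[-0.04,-0.005,0,0,0,0,0.085],[-0.08,-0.01,0,0,0,0,0.085],[-0.12,-0.016,0,0,0,0,0.085],[-0.16,-0.022,0.01,0,0,0,0.085],[-0.185,-0.0265,0.03,0,0,0,0.085],[-0.19,-0.0265,0.06,0,0,0,0.085],[-0.19,-0.0265,0.09,0,0,0,0.085],[-0.19,-0.0265,0.1,0,0,0,0.085]]]'; python3 -c "
from h import *
p=read_camera('side');o=observe();print(o['ee_pos'],o['tool_rot'])
cv2.imwrite('pics/m8.png',cv2.resize(p['color'][165:265,220:360],None,fx=5,fy=5)[:,:,::-1])"
```

```text
clock: 29.35
ee_pos: [0.4979, 0.3151, 0.2274]
tool_rot: [-3.138, 0.002, 1.571]
contact_force: [1.0, 0.3, 0.9]
width: 0.992
finger_force: 0.0
clock: 30.15
ee_pos: [0.4681, 0.0441, 0.2791]
tool_rot: [3.141, -0.0, 1.571]
contact_force: [1.3, -0.4, -0.1]
width: 0.995
finger_force: 0.0
clock: 30.95
ee_pos: [0.4409, -0.1445, 0.1762]
tool_rot: [-3.138, -0.001, 1.57]
contact_force: [-0.5, -0.4, 0.6]
width: 0.994
finger_force: 0.0
[ 0.44096469 -0.14424935  0.17604707] [-3.13775604e+00 -1.31572769e-03  1.57045228e+00]
```

View pics/m8.png

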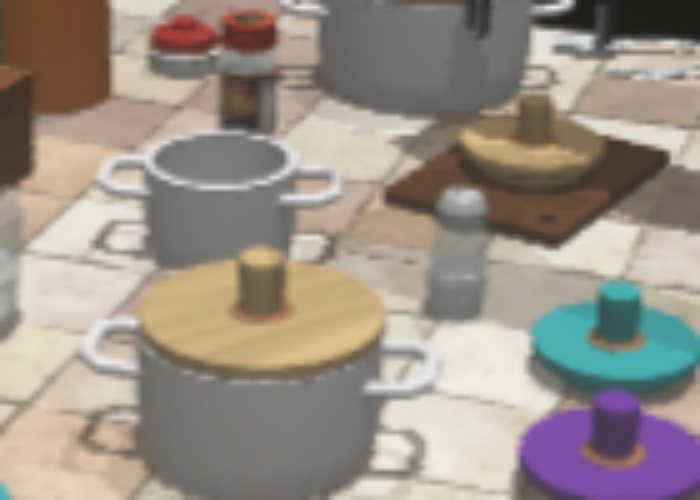

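The medium lid is seated level, and the small lid stands flat on the board. Grasp it.

```bash
python3 -m pendant '[[[0,0.001,0.012,0,0,0,0.085],[0,0.001,0.026,0,0,0,0.085],[0,0.001,0.04,0,0,0,0.085],[0,0.001,0.05,0,0,0,0.085],[0,0.001,0.055,0,0,0,0.06],[0,0.001,0.055,0,0,0,0.04],[0,0.001,0.055,0,0,0,0.01],[0,0.001,0.055,0,0,0,0.01]]]'; python3 -m pendant '[[[0,0,0,0,0,0,0.01],[0,0,0,0,0,0,0.01],[0,0,0,0,0,0,0.01]]]';python3 -m pendant '[[[0,0,-0.005,0,0,0,0.01],[0,0,-0.012,0,0,0,0.01],[0,0,-0.025,0,0,0,0.01],[0,0,-0.045,0,0,0,0.01],[0,0,-0.075,0,0,0,0.01],[0,0,-0.105,0,0,0,0.01],[0,0,-0.13,0,0,0,0.01],[0,0,-0.13,0,0,0,0.01]]]'
```

```text
clock: 31.8
ee_pos: [0.4434, -0.1446, 0.1245]
tool_rot: [3.141, 0.0, 1.571]
contact_force: [2.5, 0.3, 7.2]
width: 0.326
finger_force: 13.3
clock: 32.1
ee_pos: [0.4435, -0.1446, 0.1248]
tool_rot: [3.14, 0.0, 1.571]
contact_force: [-1.5, 0.6, 6.1]
width: 0.304
finger_force: 59.5
clock: 32.9
ee_pos: [0.444, -0.1448, 0.2583]
tool_rot: [3.136, 0.002, 1.571]
contact_force: [0.2, -0.1, -1.4]
width: 0.305
finger_force: 59.3
```

```bash
python3 -m pendant '[[[0.01,0.01,0,0,0,0,0.01],[0.035,0.033,0,0,0,0,0.01],[0.065,0.061,0,0,0,0,0.01],[0.095,0.089,0,0,0,0,0.01],[0.125,0.117,0,0,0,0,0.01],[0.155,0.145,0,0,0,0,0.01],[0.18,0.168,0,0,0,0,0.01],[0.19,0.178,0,0,0,0,0.01]]]';python3 -m pendant '[[[0.003,0.003,0,0,0,0,0.01],[0.003,0.003,0.01,0,0,0,0.01],[0.003,0.003,0.03,0,0,0,0.01],[0.003,0.003,0.045,0,0,0,0.01],[0.003,0.003,0.055,0,0,0,0.01],[0.003,0.003,0.06,0,0,0,0.01],[0.003,0.003,0.06,0,0,0,0.01]]]'
python3 -c "
from h import *
p=read_camera('side');o=observe();print(o['ee_pos'],o['tool_rot'])
cv2.imwrite('pics/m9.png',cv2.resize(p['color'][150:230,220:310],None,fx=6,fy=6)[:,:,::-1])"
```

```text
clock: 33.7
ee_pos: [0.6224, 0.0489, 0.2513]
tool_rot: [-3.139, -0.0, 1.573]
contact_force: [-0.4, -0.5, -1.2]
width: 0.306
finger_force: 59.4
clock: 34.4
ee_pos: [0.6237, 0.0482, 0.1933]
tool_rot: [-3.141, 0.0, 1.57]
contact_force: [-0.0, 0.2, -1.3]
width: 0.302
finger_force: 59.4
[0.62398628 0.04830527 0.194117  ] [ 3.14143687e+00 -2.40832839e-06  1.57049841e+00]
```

View pics/m9.png

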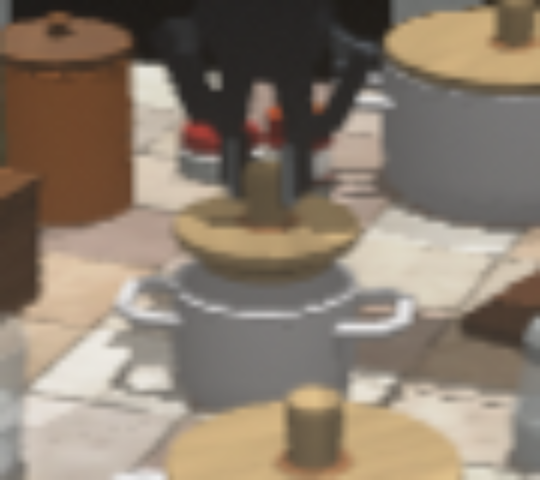

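The small lid is level and centred over the small pot. Lowering slowly.

```bash
python3 -m pendant '[[[0,0,0.006,0,0,0,0.01],[0,0,0.011,0,0,0,0.01],[0,0,0.015,0,0,0,0.01],[0,0,0.018,0,0,0,0.01],[0,0,0.02,0,0,0,0.01],[0,0,0.022,0,0,0,0.01],[0,0,0.024,0,0,0,0.01],[0,0,0.024,0,0,0,0.01]]]';python3 -m pendant '[[[0,0,0.001,0,0,0,0.01],[0,0,0.002,0,0,0,0.01],[0,0,0.002,0,0,0,0.01]]]';python3 -m pendant '[[[0,0,0.001,0,0,0,0.01],[0,0,0.001,0,0,0,0.01]]]'
```

```text
clock: 35.25
ee_pos: [0.624, 0.0485, 0.1696]
tool_rot: [-3.141, 0.0, 1.571]
contact_force: [-0.0, -0.8, -1.8]
width: 0.306
finger_force: 59.4
clock: 35.55
ee_pos: [0.624, 0.0485, 0.1678]
tool_rot: [-3.141, 0.0, 1.571]
contact_force: [0.1, -0.7, -0.9]
width: 0.303
finger_force: 59.4
clock: 35.75
ee_pos: [0.6241, 0.0485, 0.1669]
tool_rot: [3.141, -0.0, 1.571]
contact_force: [0.3, 0.3, -0.9]
width: 0.305
finger_force: 59.4
```

```bash
python3 -m pendant '[[[0,0,0.001,0,0,0,0.01],[0,0,0.001,0,0,0,0.01]]]';python3 -m pendant '[[[0,0,0.0005,0,0,0,0.01],[0,0,0.0005,0,0,0,0.01]]]'
```

```text
clock: 35.95
ee_pos: [0.6241, 0.0485, 0.1669]
tool_rot: [3.141, -0.0, 1.571]
contact_force: [-2.8, 0.0, 5.1]
width: 0.304
finger_force: 60.0
clock: 36.15
ee_pos: [0.6241, 0.0485, 0.1668]
tool_rot: [3.14, -0.0, 1.571]
contact_force: [-3.1, 0.4, 8.2]
width: 0.309
finger_force: 60.3
```

Seated at 0.1668 m as predicted. Release, rise, pull back and check.

```bash
python3 -m pendant '[[[0,0,-0.001,0,0,0,0.01],[0,0,-0.001,0,0,0,0.035],[0,0,-0.001,0,0,0,0.05],[0,0,-0.001,0,0,0,0.06],[0,0,-0.001,0,0,0,0.085],[0,0,-0.001,0,0,0,0.085],[0,0,-0.02,0,0,0,0.085],[0,0,-0.05,0,0,0,0.085]]]';python3 -m pendant '[[[0.0,0,-0.03,0,0,0,0.085],[0,-0.02,-0.07,0,0,0,0.085],[-0.02,-0.06,-0.1,0,0,0,0.085],[-0.04,-0.1,-0.1,0,0,0,0.085],[-0.06,-0.14,-0.1,0,0,0,0.085],[-0.08,-0.18,-0.1,0,0,0,0.085],[-0.1,-0.22,-0.1,0,0,0,0.085],[-0.12,-0.25,-0.1,0,0,0,0.085]]]'
python3 - <<'E'
from rim import *
P={n:read_camera(n) for n in("top","side")}
M={n:woodmask(P[n]) for n in P}
for k,R,x0,b in(("med",.0725,[.499,.3155,.071],dict(top=(205,185,275,250),side=(230,210,312,250))),("small",.055,[.624,.0485,.056],dict(top=(285,155,345,205),side=(235,180,292,207))),("large",.0925,[.582,-.3395,.086],dict(top=(390,150,475,235),side=(270,130,340,170)))):
    print(k,*fit(P,lambda v:lidparts(*v,R),x0,M,b))
i=np.hstack([cv2.resize(P["side"]["color"][130:260,200:350],None,fx=2.6,fy=2.6),cv2.resize(P["top"]["color"][120:250,200:350],None,fx=2.6,fy=2.6)])
cv2.imwrite("pics/m10.png",i[:,:,::-1])
E
```

```text
clock: 36.95
ee_pos: [0.6233, 0.0485, 0.2139]
tool_rot: [-3.138, 0.0, 1.571]
contact_force: [-0.0, -0.6, 0.5]
width: 0.998
finger_force: 0.0
clock: 37.75
ee_pos: [0.3719, -0.0718, 0.3157]
tool_rot: [3.141, 0.0, 1.571]
contact_force: [0.6, -0.1, 0.0]
width: 0.996
finger_force: 0.0
med [0.4969 0.3146 0.0734] 400.0
small [0.6215 0.0476 0.059 ] 127.3125
large [ 0.5814 -0.338   0.0874] 240.125
```

View pics/m10.png

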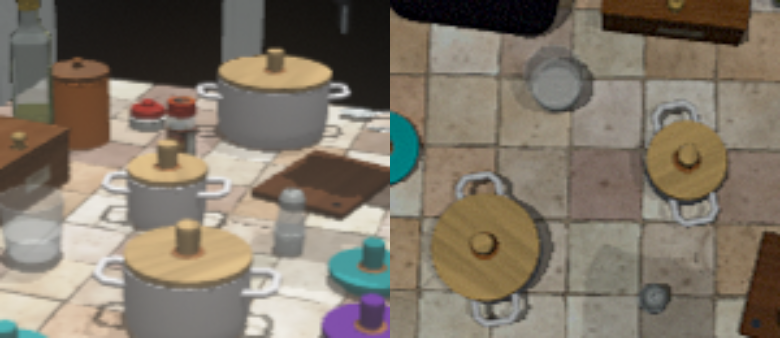

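The picture shows all three lids flush and level on their own pots, with the bystanders untouched.

```bash
python3 -m pendant '[[[0,0,0,0,0,0,0.085],[0,0,0,0,0,0,0.085]]]'; python3 -c "
from plant import *
print(finish_job())"
```

```text
clock: 38.05
ee_pos: [0.3746, -0.0713, 0.3154]
tool_rot: [3.141, -0.0, 1.571]
contact_force: [-0.5, 0.8, -0.4]
width: 0.999
finger_force: 0.0
the job is handed in; nothing more can be done
None
```

All three lids sit level on their matching pots, the last pictures show the pots and bystanders where they were, and the job was handed in at about 38 s of the 106 s allowed.

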